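# Clear the spatula and close the sample box

## Robot

A 6-joint arm with a two-finger parallel gripper is mounted at the origin on the work surface. World frame = base frame: x ahead of the robot, y to its left, z up, the work surface at z = 0. Lengths are in m, angles in rad, forces in N, time in s.
With the tool pointing down it reaches from about 0.35 to 0.85 m from the base axis. Payload 8.1 kg.
Tool frame: the origin (TCP) lies at the centre of the arm's flange, where the gripper is bolted on; the fingertips stand 186 mm ahead of it and the grasp point (between the pads) lies 167 mm ahead of it; z points along the fingers, y is the line along which they close (so a half turn about z gives the same grasp; the last joint's range is limited). The gripper opens to 93 mm and grips with 3 to 60 N. Pads are 15 mm wide; open, the fingers measure 128 mm over their backs; the gripper's body (75 mm by 188 mm) begins 65 mm behind the grasp point.
Start: joints at [-1.354, 0.13, 1.488, -0, 1.523, -0.085], TCP at [0.178, -0.573, 0.405] pointing down, gripper open.
Joint ranges: [-2.96, 2.96], [-0.89, 2.26], [0.02, 2.5], [-1.34, 4.48], [0, 2.73], [-2.66, 2.66]. Speed limits (rad/s): [2.39, 2.39, 2.79, 3.14, 3.14, 3.14].

## Interface

Orientations are given as a rotation vector (axis times angle).
In Python, from plant import robot gives the robot as it stands.
- The arm moves only by the tool apply_moves, never from a script. Its argument "series" is a list of rows, each a list of 2 entries, a list of its own where there are three numbers: the shift along the tool's x, y, z in mm, then the turn, a rotation vector about the tool's x, y, z in rad. A call has 1 to 12 rows; each row shifts and turns the commanded pose from where the row before left it, along the tool's axes as they then stand; what a row does not reach is not made up. A row lasts 1/12 s, in which the tool goes at most 41.7 mm and 7.16 degrees, less where a joint would pass 70% of its speed; a pose out of reach is approached as far as the arm can. A call is refused whole if a number of a shift passes 41.7 or a number of a turn 0.125, either way. A call with a gripper value outside its range is refused whole. "claw" is the opening, from 0 (shut) to 1 (fully open), set as the call begins (left out, the last holds). The fingers move at their own pace and stop on an object; "newtons" is the grip in N (left out, the last holds). Time passes only in rows, so rows that do not move let the fingers close. It gives the time, the measured TCP pose, the force, the opening and the grip force at its end, in the units of the state.
- robot.read_state(): the state, without advancing time (a new reading comes with each control period).
- robot.read_camera(name): name is "scene" or "top"; returns (picture, depth): 384x512x3 uint8, blue, green, red; 384x512 float32, m along the optical axis (not along the pixel's ray), 0 where there is no reading.
- robot.calibration(name): a dict with "fx", "fy", "cx", "cy" (pixels), "extrinsics" (4x4, takes a point from world to camera coordinates). Camera axes: x right, y down, z forward; pixel columns grow to the right and rows downward; lengths in m; the calibration is good to about 2 mm. A picture is of the moment at which its call begins. calibration takes no time and is no camera call.
- robot.close_job(): hands the job in; it is judged then, once.
The state is a dict: "t": time; "q": joint angles; "dq": joint speeds; "joint_torque": joint torques, N m; "tool_pos": TCP position; "orientation": TCP orientation; "force": force on the tool from outside, world axes, zero at the start; "wrist_torque": the same for the moment, N m; "opening": finger opening in m; "gripper_force": force on a finger pad.
Only numpy, scipy, OpenCV 4.12 (cv2) and the standard library are available. Lean on these libraries where they do the work, as an engineer would, in place of code of your own. Each camera call takes 0.05 s, during which the arm holds its last target. There are 200 camera calls.

## Task

First take the steel spatula off the open box of twig samples and lay it wholly inside the steel instrument tray. Then close the box with its red lid: lower it on gently without dropping it, so that it sits square and fully down on the rim all round. Leave the box where it stands, and do not disturb the cups and the flask.

Things in the scene. Friction and masses are not known exactly. Their poses are not given: they have to be found in the camera images.
- box: Grey-blue open sample box, 110 (x) x 80 (y) x 55 mm high, walls 5 mm thick, so the mouth is 100 x 70 mm inside; loose, 0.5 kg, with short twig pieces (20 mm high at most) on its floor. Origin: centre of its underside; z up, x along its long side. The spatula lies across its short side at the start.
- box_mouth (a point): Centre of the box's mouth, level with the top of the rim, 55 mm above the bench; axes as the box's.
- lid: Loose red lid, 0.12 kg, right way up on the bench. Plate 112 (x) x 82 (y) x 5 mm; under it a step that enters the box, 6 mm deep, 96 x 66 mm (lowest 3 mm: 92 x 62). On top, centred, a white grip bar 50 (x) x 14 (y) x 24 mm high. Origin: centre of the step's underside; plate 6 to 11 mm, bar 11 to 35 mm above it. z up, x along the long side. Fits either way round.
- lid_seat (a point): Centre of the underside of the lid's plate, 6 mm above the lid's origin: it coincides with box_mouth when the lid is on.
- spatula: Loose steel spatula, 150 mm long, 40 g, underside flat, at first lying across the box's rim. Dark handle 110 mm long, 10 mm wide, 6 mm thick from x = -75 to 35 mm, bright blade 20 mm wide, 3 mm thick from x = 35 to 75 mm. Origin: underside, at mid-length; x towards the blade, z up.
- spatula_end (a point): Outer end of the spatula's handle, 75 mm from its origin, 3 mm above its underside.
- spatula_tip (a point): Outer end of the spatula's blade, 75 mm from its origin, 1.5 mm above its underside.
- tray: Shallow open steel instrument tray, fixed, 210 (x) x 100 (y) x 14 mm high outside, walls 4 mm, inside 202 x 92 mm. Origin: centre of its underside, x along its long side. It is on one side of the box and the lid on the other.
- tray_floor (a point): Centre of the tray's inner floor, about 5 mm above the bench; axes as the tray's.
- cup_a: Closed specimen cup, off-white with a red round lid, 66 mm across, 72 mm high; leave alone. Origin: centre of its underside.
- cup_b: A second cup like cup_a; leave alone.
- flask: Glass conical flask, 68 mm across its foot, 94 mm high; leave alone. Origin: centre of its underside.
Mind the look-alikes: they are no part of the job. What is shaped like the lid but purple is not meant.

How it is judged:
On the way, in this order (a step that is already met when the one before it is completed fails the run):
1. the spatula lies released, wholly inside the tray, while the lid is not yet on the box (x of spatula_end in the frame of tray_floor between -0.103 and 0.103 m and y of spatula_end in the frame of tray_floor between -0.048 and 0.048 m and z of each of spatula_end, spatula_tip in the frame of tray_floor below 0.008 m and x of spatula_tip in the frame of tray_floor between -0.103 and 0.103 m and y of spatula_tip in the frame of tray_floor between -0.048 and 0.048 m and linear speed of spatula below 0.03 m/s and contact force between the fingers and spatula below 0.05 N), for 0.2 s.
2. the lid sits square and fully down on the box, released (z of lid_seat in the frame of box_mouth between -0.002 and 0.002 m and horizontal distance between lid_seat and box_mouth below 0.004 m and angle between the x axis of lid and the x axis of box, either way round below 0.08 rad and angle between each of lid, box's own z axis and vertical below 0.03 rad and linear speed of lid below 0.03 m/s and contact force between the fingers and lid below 0.05 N), for 0.2 s.
At the end, for the whole second after the job is handed in: Released and at rest: the spatula with both ends inside the tray, on its floor (within 8 mm); the lid on the upright box, its seat within 2 mm of the rim's height and 4 mm of its centre, long sides within 0.08 rad (either way round), level within 0.03 rad (all of step 1 and all of step 2); the robot touches nothing.
It fails at once if a closed specimen cup pushed more than 25 mm or tipped (distance of cup_a from where it was at the start of the episode above 0.025 m or angle between cup_a's own z axis and vertical above 0.35 rad).
It fails at once if the other closed specimen cup pushed more than 25 mm or tipped (distance of cup_b from where it was at the start of the episode above 0.025 m or angle between cup_b's own z axis and vertical above 0.35 rad).
It fails at once if the conical flask pushed more than 25 mm or tipped (distance of flask from where it was at the start of the episode above 0.025 m or angle between flask's own z axis and vertical above 0.35 rad).
It fails at once if the sample box pushed more than 30 mm from its place, or tipped (distance of box from where it was at the start of the episode above 0.03 m or angle between box's own z axis and vertical above 0.2 rad).
It fails at once if the lid dropped over the box (falling faster than 0.5 m/s with no finger on it, as after a free fall of 13 mm) (horizontal distance between lid and box_mouth below 0.1 m and linear speed of lid above 0.5 m/s and contact force between the fingers and lid below 0.02 N).
It also fails if it takes over 67 s, if anything falls off the work surface, if the arm or the gripper's body presses on something with over 40 N, if the wrist force passes 120 N, or if a joint passes its speed limit or range.

## Working session

There is one attempt and no reset: what is moved stays moved. The work goes in short steps, Python scripts to look and compute and a tool call to move; the robot and the scene stay as the last step left them, time stands still between calls to the robot, and variables do not carry over. Pictures are saved under pics/ and viewed, at most 10 in all, crops included, and the job is handed in when it is done.

Besides the shell and the picture viewer there is one more tool, called after "Request:" as name(argument=value, ...), one argument or row to a line, values as JSON. apply_moves: Moves the arm, as the interface text tells. Its arguments: {"type":"object","properties":{"series":{"type":"array"},"claw":{"type":"number"},"newtons":{"type":"number"}},"required":["series"]}

```bash
mkdir -p pics; ls; cat > h.py <<'E'
import numpy as np, cv2
from plant import robot
def grab(n,tag):
    im,d=robot.read_camera(n); cv2.imwrite(f'pics/{n}_{tag}.png',im); np.save(f'pics/{n}_{tag}.npy',d); return im,d
def cam(n):
    c=robot.calibration(n); return np.array([[c['fx'],0,c['cx']],[0,c['fy'],c['cy']],[0,0,1]]),np.array(c['extrinsics'])
def ray(n,uv):
    K,T=cam(n); R,t=T[:3,:3],T[:3,3]
    d=np.c_[np.atleast_2d(uv),np.ones(len(np.atleast_2d(uv)))]@np.linalg.inv(K).T@R
    return -R.T@t,d
def onz(n,uv,z):
    o,d=ray(n,uv); return o+d*((z-o[2])/d[:,2])[:,None]
def cloud(n,d):
    h,w=d.shape; v,u=np.mgrid[:h,:w]; o,r=ray(n,np.c_[u.ravel(),v.ravel()])
    return (o+r*d.reshape(-1,1)).reshape(h,w,3)
E
python3 - <<'E'
from h import *
s=robot.read_state(); print({k:np.round(v,3) for k,v in s.items()})
a,_=grab('scene','0'); b,_=grab('top','0')
for n in('scene','top'):
    K,T=cam(n); print(n,K[0,0],-T[:3,:3].T@T[:3,3],T[2,:3])
E
```

```text
pics
{'t': np.float64(0.0), 'q': array([-1.354,  0.131,  1.489,  0.   ,  1.523, -0.085]), 'dq': array([ 0.001, -0.001,  0.   , -0.002,  0.   , -0.002]), 'joint_torque': array([ 2.0000e-03, -5.5984e+01, -4.9175e+01,  7.7000e-02,  3.5000e-02,
       -0.0000e+00]), 'tool_pos': array([ 0.178, -0.573,  0.404]), 'orientation': array([-3.104, -0.472,  0.   ]), 'force': array([0.792, 0.062, 0.782]), 'wrist_torque': array([-0.067,  0.049,  0.028]), 'gripper_force': np.float64(0.0), 'opening': np.float64(0.093)}
scene 494.506035785305 [1.41943612 0.41778436 0.78482854] [-0.71886828 -0.36644841 -0.59071478]
top 411.205063074428 [ 0.45396954 -0.01099572  0.91549439] [ 0.14900224  0.00759498 -0.98880769]
```

View pics/top_0.png

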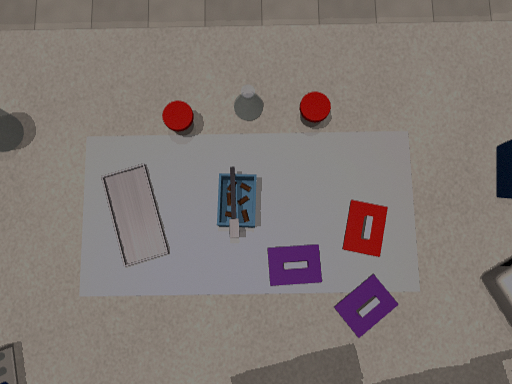

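View pics/scene_0.png

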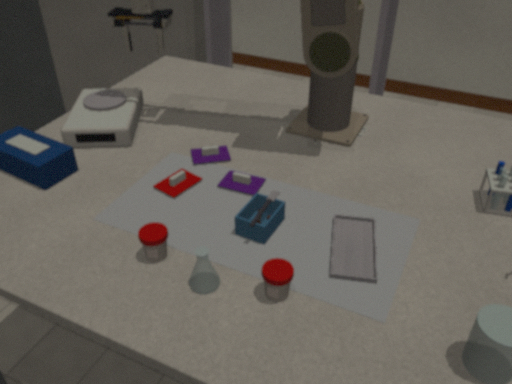

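Top view: box at (237,200) with the spatula across it: dark handle end at (233,168), bright blade end at (234,236). The tray is at (135,215). Lid candidates: red rectangle (365,228), purple (295,265) and (366,305), and round red cup lids (178,116) and (315,107). Only (365,228) is a red rectangle with a white bar, so I'll confirm that one in a crop.

```bash
python3 - <<'E'
from h import *
im={n:cv2.imread(f'pics/{n}_0.png') for n in('top','scene')}
D={n:np.load(f'pics/{n}_0.npy') for n in im}
C={n:cloud(n,D[n]) for n in im}
def comps(n,m,amin):
    k,l,s,c=cv2.connectedComponentsWithStats(m.astype(np.uint8)); return [(l==i) for i in range(1,k) if s[i,4]>=amin]
for n in im:
    hsv=cv2.cvtColor(im[n],cv2.COLOR_BGR2HSV); H,S,V=cv2.split(hsv)
    print('==',n)
    for nm,m in (('red',((H<8)|(H>172))&(S>150)&(V>90)),('blue',(H>92)&(H<112)&(S>90)&(V>60)),):
        for c in comps(n,m,150):
            cs=max(cv2.findContours(c.astype(np.uint8),0,1)[0],key=cv2.contourArea); r=cv2.minAreaRect(cs)
            P=C[n][c]; print(nm,c.sum(),np.round(r[0],1),np.round(r[1],1),round(r[2],1),'xyz',np.round(np.median(P,0),4),'z pct',np.round(np.percentile(P[:,2],[5,50,95]),4))
# top depth over region: box, spatula, tray
P=C['top']
for nm,(u,v) in dict(handleend=(233,172),handle=(233,190),handle2=(234,210),blade=(234,228),traymid=(135,215),lidplate=(355,215),bar=(367,227),bench=(200,260)).items(): print(nm,np.round(P[v,u],4))
a=cv2.resize(im['top'][150:280,200:400],None,fx=4,fy=4,interpolation=cv2.INTER_CUBIC); cv2.imwrite('pics/crop1.png',a)
E
```

```text
== top
red 685 [315.  105.8] [29.7 28.1] 18.4 xyz [ 0.7668 -0.1473  0.072 ] z pct [0.0694 0.072  0.0747]
red 686 [177. 115.] [28. 30.] 90.0 xyz [0.752  0.1481 0.0722] z pct [0.0694 0.0722 0.0745]
red 1658 [365. 228.] [37.8 50.7] 9.9 xyz [ 0.5073 -0.2521  0.0112] z pct [0.0085 0.0112 0.0139]
blue 418 [223.5 199.5] [51. 13.] 90.0 xyz [0.5669 0.0536 0.0071] z pct [0.0029 0.0071 0.0568]
blue 725 [245. 200.] [20. 52.] 0.0 xyz [0.5725 0.0017 0.006 ] z pct [0.0029 0.006  0.0565]
== scene
red 471 [177.4 182.4] [20.2 42.6] 57.0 xyz [ 0.5289 -0.2412  0.0116] z pct [0.0089 0.0116 0.0142]
red 422 [152.5 232. ] [18. 27.] 90.0 xyz [ 0.771  -0.145   0.0719] z pct [0.0697 0.0719 0.0741]
red 561 [277. 270.] [22. 30.] 90.0 xyz [0.7567 0.1501 0.0721] z pct [0.0698 0.0721 0.0744]
blue 1137 [ 32.5 147.8] [70.6 31. ] 22.3 xyz [ 0.6264 -0.6432  0.0801] z pct [0.0773 0.0801 0.0827]
blue 744 [259.5 216.9] [37.5 51.1] 38.7 xyz [0.5801 0.0221 0.04  ] z pct [0.0053 0.04   0.0563]
handleend [0.6278 0.03   0.0614]
handle [0.5896 0.0304 0.059 ]
handle2 [0.547  0.0286 0.0605]
blade [0.5097 0.029  0.0571]
traymid [0.5451 0.2515 0.0062]
lidplate [ 0.5372 -0.235   0.0128]
bar [ 0.509  -0.2533  0.0364]
bench [0.4442 0.1069 0.0014]
```

View pics/crop1.png

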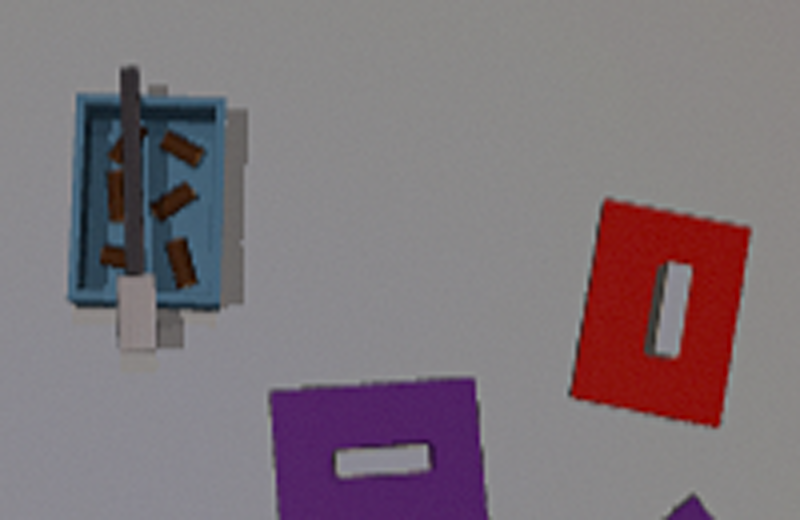

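The crop confirms the red lid with the white bar, crop centre (660,312), about top (365,228). Depth puts its plate at 11 mm and its bar top at 36 mm, as described. The box rim reads about 56 mm and the handle about 60 mm. Next I'll measure the poses precisely.

```bash
cat >> h.py <<'E'
def rect(P):
    (c,s,a)=cv2.minAreaRect((P[:,:2]*1000).astype(np.float32)); b=cv2.boxPoints((c,s,a))
    e=[b[1]-b[0],b[2]-b[1]]; L=max(e,key=np.linalg.norm); ang=np.degrees(np.arctan2(L[1],L[0])); ang=(ang+90)%180-90
    return np.round(c,1),np.round(sorted(s),1),round(ang,2)
def biggest(m):
    return max(cv2.findContours(m.astype(np.uint8),cv2.RETR_EXTERNAL,cv2.CHAIN_APPROX_NONE)[0],key=cv2.contourArea)[:,0].astype(float)
E
python3 - <<'E'
from h import *
for n in('top','scene'):
    im=cv2.imread(f'pics/{n}_0.png'); P=cloud(n,np.load(f'pics/{n}_0.npy'))
    H,S,V=cv2.split(cv2.cvtColor(im,cv2.COLOR_BGR2HSV))
    x,y,z=P[...,0],P[...,1],P[...,2]
    reg=lambda a,b,c,d:(x>a)&(x<b)&(y>c)&(y<d)
    lid=reg(.4,.62,-.36,-.18)&((H<8)|(H>172))&(S>120)
    print(n,'lid',rect(onz(n,biggest(lid),.011)))
    bar=reg(.47,.55,-.29,-.21)&(z>.030); print(' bar top',rect(onz(n,biggest(bar),.035)),np.median(z[bar]).round(4))
    rim=reg(.48,.66,-.05,.11)&(z>.047)&(z<.064)&(H>90)&(H<112)&(S>80)
    print(' rim',rect(onz(n,np.argwhere(rim)[:,::-1],.055)),np.median(z[rim]).round(4))
    sp=reg(.45,.68,-.02,.08)&(z>.05)&~((H>90)&(H<112)&(S>80))
    k,l,s,c=cv2.connectedComponentsWithStats(sp.astype(np.uint8)); sp=l==1+np.argmax(s[1:,4])
    print(' spat',rect(onz(n,biggest(sp),.06)),np.median(z[sp]).round(4), 'x',np.percentile(onz(n,np.argwhere(sp)[:,::-1],.06)[:,0],[0,100]).round(3))
    tr=reg(.4,.7,.15,.35)&(z>.0085)&(z<.03); 
    print(' tray',rect(onz(n,np.argwhere(tr)[:,::-1],.014)),np.median(z[tr]).round(4))
    pu=reg(.3,.62,-.3,.0)&(H>125)&(H<160)&(S>100); print(' purple',rect(onz(n,biggest(pu),.011)))
E
```

```text
top lid (array([ 509.2, -255.4]), array([ 81.7, 110.4]), np.float32(-12.45))
 bar top (array([ 510.1, -255.2]), array([14.9, 49.6]), np.float32(-14.36)) 0.0351
 rim (array([570.5,  23.4]), array([ 78.9, 108.7]), np.float32(-2.61)) 0.055
 spat (array([564.4,  34.8]), array([ 33.3, 148.4]), np.float32(7.48)) 0.0599 x [0.491 0.639]
 tray (array([547.6, 251.4]), array([101.4, 210.1]), np.float32(16.24)) 0.0136
 purple (array([432. , -98.3]), array([ 80.2, 111.1]), np.float32(-86.77))
scene lid (array([ 512.1, -254.1]), array([ 81.4, 112. ]), np.float32(-11.49))
 bar top (array([ 513.8, -253.4]), array([20.3, 56.1]), np.float32(-12.82)) 0.0345
 rim (array([577.5,  25.8]), array([ 83. , 115.5]), np.float32(-1.96)) 0.0532
 spat (array([563.7,  41.1]), array([ 74.2, 146.2]), np.float32(19.05)) 0.0597 x [0.492 0.643]
 tray (array([549.4, 252.6]), array([100.1, 217.5]), np.float32(16.01)) 0.0136
 purple (array([435. , -96.9]), array([ 78.6, 108.1]), np.float32(-85.66))
```

```bash
cat >> h.py <<'E'
from scipy.spatial.transform import Rotation as R
def go(p,yaw_deg):
    """shift (tool axes, mm) to TCP p, then turn (deg about tool axes) so tool y lies along world yaw+90 (mod pi)"""
    s=robot.read_state(); A=R.from_rotvec(s['orientation']); m=A.as_matrix()
    best=None
    for k in(0,180):
        B=R.from_euler('z',yaw_deg+k,degrees=True)*R.from_euler('x',180,degrees=True)
        w=(A.inv()*B).as_rotvec()
        if best is None or np.linalg.norm(w)<np.linalg.norm(best): best=w
    print('t',round(float(s['t']),2),'tcp',np.round(s['tool_pos'],4),'q',np.round(s['q'],2),'z-axis',np.round(m[:,2],3),'open',s['opening'],'F',np.round(s['force'],1))
    print('shift mm',np.round(A.inv().apply(np.array(p)-s['tool_pos'])*1000,1),'turn rad',np.round(best,3))
E
python3 - <<'E'
from h import *
n='top'; im=cv2.imread('pics/top_0.png'); P=cloud(n,np.load('pics/top_0.npy'))
H,S,V=cv2.split(cv2.cvtColor(im,cv2.COLOR_BGR2HSV)); x,y,z=np.moveaxis(P,2,0)
print(V[172:235:6,226:244]); 
h=(S<90)&(V<100)&(z>.054); h[:, :229]=0;h[:,240:]=0;h[:160]=0;h[240:]=0
k,l,s,c=cv2.connectedComponentsWithStats(h.astype(np.uint8)); h=l==1+np.argmax(s[1:,4])
print('handle',rect(onz(n,np.argwhere(h)[:,::-1],.061)),h.sum(),z[h].mean())
go([.568,.0265,.404],0)
E
```

```text
[[143 142 142 148  64  49  51  51  68 146 144 102 101 102  99  99 141 140]
 [ 47  45  45  44  47  52  52  53  58  43  43  45  41  45  46  45  44  46]
 [ 78 119 122  86  41  52  50  56  54  25 109  81  78  83  73  61  58  50]
 [ 85  68  79  56  46  49  50  52  56  58 124  84  82  83  80  80 121 119]
 [ 64  49  58  63  36  55  52  51  49  70 124  83  81  85  83  82 127  90]
 [ 88  53  55  64  53  54  51  52  53  61 129  71  52  42  43  58  54  45]
 [ 79 123 122 121 123  65  51  52  52  62 124 126  83  83  84  83  81 126]
 [ 61  60  63  61  60  49  52  50  54  54  91 126  84  82  84  90  42  56]
 [ 79 121 122 115 138 142 141 138 139 139 138 140 106  82  83  86  85  78]
 [ 44  51  55  87 135 139 136 139 138 138 136 139 146  48  43  43  57  55]
 [142 143 147  95 134 137 132 139 138 140 139 139 141  78 100 101 100 105]]
handle (array([584.5,  31.4]), array([ 10.6, 108.6]), np.float32(-0.4)) 249 0.06095692571143517
t 0.1 tcp [ 0.1783 -0.5727  0.4038] q [-1.35  0.13  1.49  0.    1.52 -0.09] z-axis [-0.     0.002 -1.   ] open 0.09316802301359414 F [ 0.4 -0.2  0.2]
shift mm [ 550.2 -456.3    0.6] turn rad [-0.002  0.     0.302]
```

Request:
apply_moves(
  series=[
    [[22.9,-19,0],[0,0,0]],
    [[22.9,-19,0],[0,0,0]],
    [[22.9,-19,0],[0,0,0]],
    [[22.9,-19,0],[0,0,0]],
    [[22.9,-19,0],[0,0,0]],
    [[22.9,-19,0],[0,0,0]],
    [[22.9,-19,0],[0,0,0]],
    [[22.9,-19,0],[0,0,0]],
    [[22.9,-19,0],[0,0,0]],
    [[22.9,-19,0],[0,0,0]],
    [[22.9,-19,0],[0,0,0]],
    [[22.9,-19,0],[0,0,0]],
  ],
  claw=0.22,
  newtons=20,
)

```text
t: 1.1
tool_pos: [0.3734, -0.2721, 0.4044]
orientation: [-3.106, -0.472, 0.0]
force: [1.3, -0.3, 0.3]
opening: 0.021
gripper_force: 0.0
```

Request:
apply_moves(
  series=[
    [[22.9,-19,0],[0,0,0]],
    [[22.9,-19,0],[0,0,0]],
    [[22.9,-19,0],[0,0,0]],
    [[22.9,-19,0],[0,0,0]],
    [[22.9,-19,0],[0,0,0]],
    [[22.9,-19,0],[0,0,0]],
    [[22.9,-19,0],[0,0,0.05]],
    [[22.9,-19,0],[0,0,0.05]],
    [[22.9,-19,0],[0,0,0.05]],
    [[22.9,-19,0],[0,0,0.05]],
    [[22.9,-19,0],[0,0,0.05]],
    [[22.9,-19,0],[0,0,0.05]],
  ],
)

```text
t: 2.1
tool_pos: [0.5857, 0.0136, 0.4042]
orientation: [-3.141, 0.0, 0.001]
force: [0.1, -0.1, -0.2]
opening: 0.0206
gripper_force: 0.0
```

```bash
python3 - <<'E'
from h import *
go([.567,.028,.238],-0.4)
E
```

```text
t 2.1 tcp [0.5857 0.0136 0.4042] q [-0.06  0.09  1.53  0.    1.52  1.51] z-axis [-0.001  0.    -1.   ] open 0.020574424016469285 F [ 0.1 -0.1 -0.2]
shift mm [-18.5 -14.4 166.2] turn rad [-0.     0.001  0.007]
```

Request:
apply_moves(
  series=[
    [[-9.2,-7.2,0],[0,0,0.007]],
    [[-9.3,-7.2,0],[0,0,0]],
    [[0,0,30],[0,0,0]],
    [[0,0,30],[0,0,0]],
    [[0,0,30],[0,0,0]],
    [[0,0,25],[0,0,0]],
    [[0,0,15],[0,0,0]],
    [[0,0,0],[0,0,0]],
    [[0,0,0],[0,0,0]],
  ],
)

```text
t: 2.85
tool_pos: [0.566, 0.0265, 0.2737]
orientation: [-3.141, 0.008, 0.005]
force: [-0.3, 0.3, 0.6]
opening: 0.0202
gripper_force: 0.0
```

```bash
python3 - <<'E'
from h import *
go([.567,.028,.238],-0.4)
a,_=grab('top','1'); b,_=grab('scene','1')
c=np.hstack([cv2.resize(a[150:260,180:300],(436,400)),cv2.resize(b[160:260,210:320],(364,400))]); cv2.imwrite('pics/c2.png',c)
E
```

```text
t 2.85 tcp [0.566  0.0265 0.2737] q [-0.04  0.14  1.72 -0.    1.28  1.53] z-axis [-0.003  0.    -1.   ] open 0.020240842818921075 F [-0.3  0.3  0.6]
shift mm [ 1.1 -1.5 35.7] turn rad [-0.     0.003  0.002]
```

View pics/c2.png

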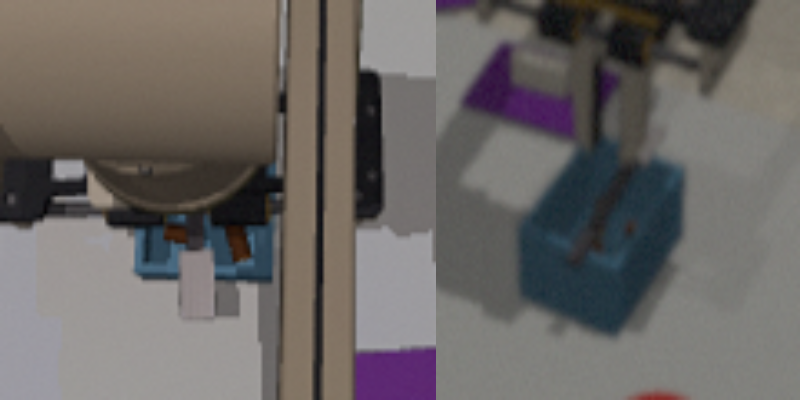

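The fingers straddle the handle line in the scene crop: tips at (590,150) and (635,165), handle between them. I'll go down in small steps and watch the force.

Request:
apply_moves(
  series=[
    [[1,-1.5,15],[0,0,0]],
    [[0,0,10],[0,0,0]],
    [[0,0,6],[0,0,0]],
    [[0,0,4.5],[0,0,0]],
    [[0,0,0],[0,0,0]],
    [[0,0,0],[0,0,0]],
  ],
)

```text
t: 3.45
tool_pos: [0.5676, 0.028, 0.2394]
orientation: [3.142, -0.008, -0.0]
force: [0.5, -0.1, -0.4]
opening: 0.0205
gripper_force: 0.0
```

Request:
apply_moves(
  series=[
    [[0,0,2.5],[0,0,0]],
    [[0,0,0],[0,0,0]],
  ],
)

```text
t: 3.62
tool_pos: [0.5677, 0.028, 0.237]
orientation: [3.142, -0.008, 0.001]
force: [0.1, -0.6, 0.6]
opening: 0.0206
gripper_force: 0.0
```

Request:
apply_moves(
  series=[
    [[0,0,0],[0,0,0]],
    [[0,0,0],[0,0,0]],
    [[0,0,0],[0,0,0]],
    [[0,0,0],[0,0,0]],
    [[0,0,0],[0,0,0]],
  ],
  claw=0,
  newtons=20,
)

```text
t: 4.03
tool_pos: [0.5677, 0.028, 0.237]
orientation: [-3.142, 0.008, -0.001]
force: [-0.1, -0.0, 1.1]
opening: 0.0098
gripper_force: 20.0
```

Request:
apply_moves(
  series=[
    [[0,0,-10],[0,0,0]],
    [[0,0,-20],[0,0,0]],
    [[0,0,-25],[0,0,0]],
    [[0,0,-25],[0,0,0]],
    [[0,0,0],[0,0,0]],
  ],
)

```text
t: 4.45
tool_pos: [0.5694, 0.0279, 0.3236]
orientation: [3.141, -0.008, 0.014]
force: [1.2, -0.4, 0.3]
opening: 0.0096
gripper_force: 20.0
```

```bash
python3 - <<'E'
from h import *
go([.551,.253,.194],16.1)
E
```

```text
t 4.45 tcp [0.5694 0.0279 0.3236] q [-0.04  0.1   1.67 -0.    1.36  1.54] z-axis [ 0.009 -0.    -1.   ] open 0.009556576407907335 F [ 1.2 -0.4  0.3]
shift mm [ -20.8 -225.   129.3] turn rad [ 0.002 -0.009 -0.286]
```

Request:
apply_moves(
  series=[
    [[-1.7,-12,0],[0,0,0]],
    [[-1.8,-20,0],[0,0,0]],
    [[-2,-25,0],[0,0,0]],
    [[-2,-25,0],[0,0,0]],
    [[-2,-25,0],[0,0,0]],
    [[-2,-25,0],[0,0,0]],
    [[-2,-25,0],[0,0,0]],
    [[-2,-25,0],[0,0,0]],
    [[-2,-23,0],[0,0,0]],
    [[-2,-20,0],[0,0,0]],
    [[0,0,0],[0,0,-0.05]],
    [[0,0,0],[0,0,-0.05]],
  ],
)

```text
t: 5.45
tool_pos: [0.5479, 0.2552, 0.315]
orientation: [3.137, 0.156, -0.005]
force: [0.4, 0.3, -0.1]
opening: 0.0099
gripper_force: 20.0
```

Request:
apply_moves(
  series=[
    [[0,0,0],[0,0,-0.05]],
    [[0,0,0],[0,0,-0.05]],
    [[0,0,0],[0,0,-0.05]],
    [[0,0,20],[0,0,-0.036]],
    [[0,0,30],[0,0,0]],
    [[0,0,15],[0,0,0]],
    [[0,0,0],[0,0,0]],
    [[0,0,0],[0,0,0]],
  ],
)

```text
t: 6.12
tool_pos: [0.5479, 0.2533, 0.2497]
orientation: [3.11, 0.44, -0.007]
force: [0.4, -0.7, -0.2]
opening: 0.0097
gripper_force: 20.0
```

```bash
python3 - <<'E'
from h import *
a,_=grab('top','2'); b,_=grab('scene','2')
go([.551,.253,.194],16.1)
c=np.hstack([cv2.resize(a[140:280,80:220],(400,400)),cv2.resize(b[190:310,300:420],(400,400))]); cv2.imwrite('pics/c3.png',c)
E
```

```text
t 6.22 tcp [0.5494 0.2536 0.2527] q [0.35 0.26 1.62 0.   1.25 1.64] z-axis [ 0.001  0.    -1.   ] open 0.009513650782410355 F [ 0.5 -0.1 -0.2]
shift mm [ 1.3  1.  58.7] turn rad [-0.    -0.001  0.   ]
```

View pics/c3.png

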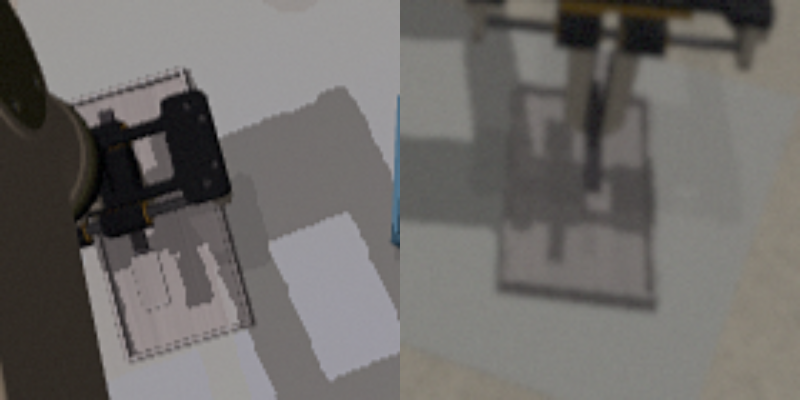

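The spatula is level in the fingers and lined up with the tray: blade near (155,285) in the top half, handle end near (593,185) in the scene half. Lowering it now.

Request:
apply_moves(
  series=[
    [[1,1,20],[0,0,0]],
    [[0,0,15],[0,0,0]],
    [[0,0,10],[0,0,0]],
    [[0,0,6],[0,0,0]],
    [[0,0,4],[0,0,0]],
    [[0,0,2],[0,0,0]],
    [[0,0,0],[0,0,0]],
    [[0,0,0],[0,0,0]],
    [[0,0,0],[0,0,0]],
  ],
)

```text
t: 6.97
tool_pos: [0.5509, 0.2526, 0.1956]
orientation: [-3.11, -0.44, -0.002]
force: [-0.1, -0.7, -0.2]
opening: 0.0097
gripper_force: 20.0
```

Request:
apply_moves(
  series=[
    [[0,0,1.5],[0,0,0]],
    [[0,0,1.5],[0,0,0]],
    [[0,0,0],[0,0,0]],
    [[0,0,0],[0,0,0]],
  ],
)

```text
t: 7.3
tool_pos: [0.5504, 0.2524, 0.1916]
orientation: [3.111, 0.44, -0.0]
force: [0.0, 0.2, -0.1]
opening: 0.0096
gripper_force: 20.0
```

Request:
apply_moves(
  series=[
    [[0,0,0],[0,0,0]],
    [[0,0,0],[0,0,0]],
    [[0,0,0],[0,0,0]],
    [[0,0,0],[0,0,0]],
  ],
  claw=0.25,
)

```text
t: 7.63
tool_pos: [0.5506, 0.2524, 0.1918]
orientation: [-3.111, -0.44, -0.0]
force: [0.0, 0.7, 0.4]
opening: 0.0229
gripper_force: 0.0
```

Request:
apply_moves(
  series=[
    [[0,0,-10],[0,0,0]],
    [[0,0,-25],[0,0,0]],
    [[0,0,-40],[0,0,0]],
    [[0,0,-40],[0,0,0]],
    [[0,0,-35],[0,0,0]],
    [[0,0,0],[0,0,0]],
  ],
)

```text
t: 8.13
tool_pos: [0.5527, 0.2533, 0.3526]
orientation: [-3.108, -0.439, -0.022]
force: [1.2, -0.2, 0.6]
opening: 0.0231
gripper_force: 0.0
```

```bash
python3 - <<'E'
from h import *
go([.511,-.255,.30],-12.3)
E
```

```text
t 8.13 tcp [0.5527 0.2533 0.3526] q [0.35 0.17 1.54 0.   1.42 1.64] z-axis [ 0.014  0.005 -1.   ] open 0.02311818798518458 F [ 1.2 -0.2  0.6]
shift mm [-181.7  476.8   49.5] turn rad [-0.005 -0.014  0.496]
```

Request:
apply_moves(
  series=[
    [[-6,16,0],[0,0,0]],
    [[-12,32,0],[0,0,0]],
    [[-12,32,0],[0,0,0]],
    [[-12,32,0],[0,0,0]],
    [[-12,32,0],[0,0,0]],
    [[-12,32,0],[0,0,0]],
    [[-12,32,0],[0,0,0]],
    [[-12,32,0],[0,0,0]],
    [[-12,32,0],[0,0,0]],
    [[-12,32,0],[0,0,0]],
    [[-12,32,0],[0,0,0]],
    [[-12,32,0],[0,0,0]],
  ],
)

```text
t: 9.13
tool_pos: [0.5194, -0.141, 0.3426]
orientation: [3.11, 0.44, 0.002]
force: [0.8, 0.6, -0.4]
opening: 0.0232
gripper_force: 0.0
```

Request:
apply_moves(
  series=[
    [[-12,32,0],[0,0,0]],
    [[-12,32,0],[0,0,0]],
    [[-12,29,0],[0,0,0]],
    [[-8,16,0],[0,0,0]],
    [[0,0,10],[0,0,0.1]],
    [[0,0,10],[0,0,0.1]],
    [[0,0,10],[0,0,0.1]],
    [[0,0,10],[0,0,0.1]],
    [[0,0,10],[0,0,0.096]],
    [[0,0,0],[0,0,0]],
    [[0,0,0],[0,0,0]],
  ],
  claw=0.5,
)

```text
t: 10.05
tool_pos: [0.5076, -0.2562, 0.2917]
orientation: [-3.124, 0.333, 0.001]
force: [0.9, -0.5, -0.7]
opening: 0.047
gripper_force: 0.0
```

```bash
python3 - <<'E'
from h import *
a,_=grab('top','3'); b,_=grab('scene','3')
go([.511,-.255,.193],-12.3)
c=np.hstack([cv2.resize(a[140:280,80:220],(400,400),interpolation=2),cv2.resize(b[120:240,130:250],(400,400),interpolation=2)]); cv2.imwrite('pics/c4.png',c)
n='top'; P=cloud(n,_*0+np.load('pics/top_3.npy')); H,S,V=cv2.split(cv2.cvtColor(a,cv2.COLOR_BGR2HSV)); x,y,z=np.moveaxis(P,2,0)
reg=(x>.4)&(x<.7)&(y>.17)&(y<.34)
h=reg&(V<80)&(z<.02)&(z>.007); k,l,s,c=cv2.connectedComponentsWithStats(h.astype(np.uint8))
for i in range(1,k):
    if s[i,4]>60: print(rect(onz(n,np.argwhere(l==i)[:,::-1],.010)),np.median(z[l==i]))
rim=(x>.48)&(x<.66)&(y>-.05)&(y<.11)&(z>.047)&(z<.064)&(H>90)&(H<112)&(S>80)
print('rim',rect(onz(n,np.argwhere(rim)[:,::-1],.055)),rim.sum())
E
```

```text
t 10.15 tcp [ 0.5081 -0.2565  0.2928] q [-0.56  0.13  1.7   0.    1.31  1.23] z-axis [ 0.001 -0.001 -1.   ] open 0.046211588196581395 F [ 0.2 -0.8 -0.5]
shift mm [ 2.4 -2.1 99.8] turn rad [ 0.    -0.001  0.003]
(array([566.8, 256.9]), array([ 10.6, 108.3]), np.float32(16.59)) 0.010528534830533953
rim (array([570.3,  23.4]), array([ 78.9, 108.7]), np.float32(-2.61)) 392
```

View pics/c4.png

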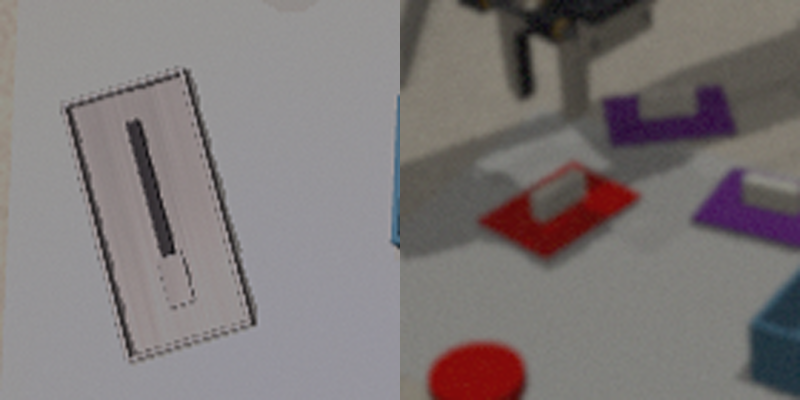

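The spatula lies centred in the tray, from about (133,120) to (178,308) in the crop. The box has not moved, and the bar of the red lid is under the gripper. Going down for the lid.

Request:
apply_moves(
  series=[
    [[2.4,-2.1,25],[0,0,0]],
    [[0,0,25],[0,0,0]],
    [[0,0,20],[0,0,0]],
    [[0,0,12],[0,0,0]],
    [[0,0,8],[0,0,0]],
    [[0,0,0],[0,0,0]],
    [[0,0,0],[0,0,0]],
    [[0,0,0],[0,0,0]],
  ],
)

```text
t: 10.82
tool_pos: [0.5113, -0.2553, 0.2034]
orientation: [3.122, -0.337, 0.003]
force: [-0.5, 0.4, -0.1]
opening: 0.0463
gripper_force: 0.0
```

```bash
python3 - <<'E'
from h import *
go([.511,-.255,.199],-12.3)
E
```

```text
t 10.82 tcp [ 0.5113 -0.2553  0.2034] q [-0.55  0.24  1.75  0.    1.15  1.23] z-axis [ 0.002 -0.001 -1.   ] open 0.04633423702370154 F [-0.5  0.4 -0.1]
shift mm [-0.4 -0.2  4.4] turn rad [ 0.001 -0.002 -0.   ]
```

Request:
apply_moves(
  series=[
    [[0,0,4],[0,0,0]],
    [[0,0,0],[0,0,0]],
    [[0,0,0],[0,0,0]],
  ],
)

```text
t: 11.07
tool_pos: [0.5107, -0.2549, 0.1981]
orientation: [3.123, -0.337, 0.001]
force: [0.2, 0.9, 0.0]
opening: 0.0466
gripper_force: 0.0
```

Request:
apply_moves(
  series=[
    [[0,0,0],[0,0,0]],
    [[0,0,0],[0,0,0]],
    [[0,0,0],[0,0,0]],
    [[0,0,0],[0,0,0]],
    [[0,0,0],[0,0,0]],
    [[0,0,0],[0,0,0]],
    [[0,0,0],[0,0,0]],
  ],
  claw=0,
  newtons=30,
)

```text
t: 11.65
tool_pos: [0.5106, -0.2549, 0.1978]
orientation: [3.123, -0.337, 0.0]
force: [-0.4, -0.9, 0.4]
opening: 0.0144
gripper_force: 30.0
```

Request:
apply_moves(
  series=[
    [[0,0,-8],[0,0,0]],
    [[0,0,-15],[0,0,0]],
    [[0,0,-25],[0,0,0]],
    [[0,0,-30],[0,0,0]],
    [[0,0,-30],[0,0,0]],
    [[0,0,-12],[0,0,0]],
    [[0,0,0],[0,0,0]],
    [[0,0,0],[0,0,0]],
  ],
)

```text
t: 12.32
tool_pos: [0.5107, -0.2548, 0.3177]
orientation: [3.123, -0.337, 0.001]
force: [0.2, 0.7, -2.1]
opening: 0.0139
gripper_force: 30.0
```

```bash
python3 - <<'E'
from h import *
go([.571,.024,.319],-2.4)
E
```

```text
t 12.32 tcp [ 0.5107 -0.2548  0.3177] q [-0.55  0.11  1.67  0.    1.36  1.23] z-axis [ 0.001 -0.    -1.   ] open 0.013945821639995781 F [ 0.2  0.7 -2.1]
shift mm [  -0.6 -285.3   -1.4] turn rad [ 0.    -0.001 -0.173]
```

Request:
apply_moves(
  series=[
    [[0,-12,0],[0,0,0]],
    [[0,-25,0],[0,0,0]],
    [[0,-30,0],[0,0,0]],
    [[0,-30,0],[0,0,0]],
    [[0,-30,0],[0,0,0]],
    [[0,-30,0],[0,0,0]],
    [[0,-30,0],[0,0,0]],
    [[0,-30,0],[0,0,0]],
    [[0,-30,0],[0,0,0]],
    [[-0.6,-25,0],[0,0,0]],
    [[0,-13,0],[0,0,0]],
    [[0,0,0],[0,0,-0.04]],
  ],
)

```text
t: 13.32
tool_pos: [0.5703, 0.027, 0.3152]
orientation: [-3.129, 0.271, 0.006]
force: [0.2, -0.0, -0.9]
opening: 0.014
gripper_force: 30.0
```

Request:
apply_moves(
  series=[
    [[0,0,0],[0,0,-0.05]],
    [[0,0,10],[0,0,-0.05]],
    [[0,0,15],[0,0,-0.032]],
    [[0,0,15],[0,0,0]],
    [[0,0,10],[0,0,0]],
    [[0,0,0],[0,0,0]],
    [[0,0,0],[0,0,0]],
    [[0,0,0],[0,0,0]],
  ],
)

```text
t: 13.98
tool_pos: [0.571, 0.0237, 0.268]
orientation: [-3.141, 0.068, -0.0]
force: [-0.2, -0.6, -0.6]
opening: 0.0135
gripper_force: 30.0
```

```bash
python3 - <<'E'
from h import *
go([.571,.0235,.2468],-2.5)
a,da=grab('top','4'); b,db=grab('scene','4')
c=np.hstack([cv2.resize(a[150:260,180:300],(400,400),interpolation=2),cv2.resize(b[160:260,210:310],(400,400),interpolation=2)]); cv2.imwrite('pics/c5.png',c)
E
```

```text
t 13.98 tcp [0.571  0.0237 0.268 ] q [-0.05  0.16  1.71  0.    1.27  1.57] z-axis [ 0.  0. -1.] open 0.013505673364947568 F [-0.2 -0.6 -0.6]
shift mm [ 0.   0.2 21.2] turn rad [-0. -0.  0.]
```

View pics/c5.png

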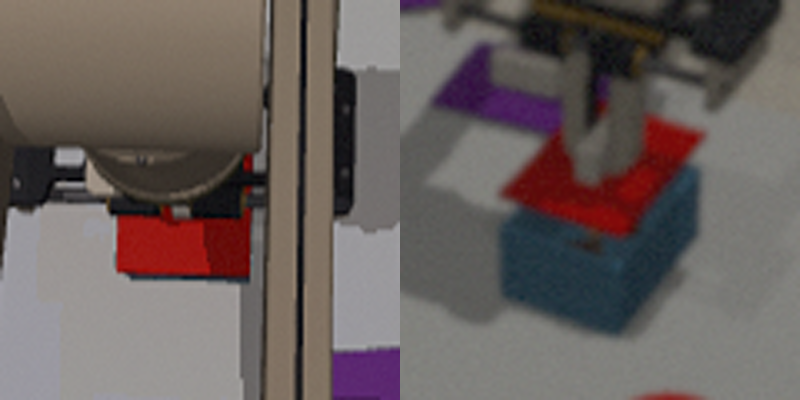

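The lid is held square about 15 mm above the rim; its corners in the scene half are at (500,190), (635,237) and (707,132). Before lowering, I'll check its offset from the box in the scene view, using each one's corners at its own height.

```bash
python3 - <<'E'
from h import *
def hull(n,tag,kind):
    im=cv2.imread(f'pics/{n}_{tag}.png'); H,S,V=cv2.split(cv2.cvtColor(im,cv2.COLOR_BGR2HSV)); x,y,z=np.moveaxis(cloud(n,np.load(f'pics/{n}_{tag}.npy')),2,0)
    reg=(x>.46)&(x<.69)&(y>-.08)&(y<.13)
    m=reg&(((H<8)|(H>172))&(S>120)&(z>.06) if kind=='lid' else (H>90)&(H<112)&(S>70))
    m=cv2.morphologyEx(m.astype(np.uint8),cv2.MORPH_OPEN,np.ones((2,2)))
    h=cv2.convexHull(biggest(m).astype(np.float32)); e=.5
    while len(cv2.approxPolyDP(h,e,True))>(4 if kind=='lid' else 6): e+=.25
    return cv2.approxPolyDP(h,e,True)[:,0]
for tag,k,z in(('0','box',.055),('4','box',.055),('4','lid',.0812)):
    c=hull('scene',tag,k); print(tag,k); print(np.c_[c,onz('scene',c,z)[:,:2]*1000].round(1))
a=np.radians(-2.5); Rm=np.array([[np.cos(a),-np.sin(a)],[np.sin(a),np.cos(a)]])
K,T=cam('scene')
def proj(P): q=(T[:3,:3]@P.T).T+T[:3,3]; q=q@K.T; return (q[:,:2]/q[:,2:]).round(1)
for nm,c,sx,sy,z in(('rim',(570.4,23.4),55,40,.055),('lid',(570,23.7),56,41,.0812)):
    q=np.array(c)+np.array([[-sx,-sy],[sx,-sy],[sx,sy],[-sx,sy]])@Rm.T
    print(nm,'expected px',proj(np.c_[q/1000,np.full(4,z)]).tolist(),q.round(0).tolist())
E
```

```text
0 box
[[257.  195.  523.5  -7.1]
 [284.  203.  524.3  66.2]
 [284.  217.  574.2  87.4]
 [265.  243.  676.3  85.6]
 [237.  234.  676.7  16.5]
 [237.  217.  622.7 -11.6]]
4 box
[[284.  204.  528.   67.7]
 [284.  219.  581.1  90.3]
 [265.  243.  676.3  85.6]
 [237.  234.  676.7  16.5]
 [236.  219.  630.3 -10.3]
 [240.  214.  609.6 -10.4]]
4 lid
[[285.  194.  522.5  66.9]
 [267.  219.  628.   67.8]
 [237.  209.  625.2  -9.8]
 [250.  194.  559.4  -8.7]]
rim expected px [[256.1, 192.2], [234.1, 216.3], [264.3, 226.8], [285.0, 201.4]] [[514.0, -14.0], [624.0, -19.0], [627.0, 61.0], [517.0, 66.0]]
lid expected px [[256.2, 183.3], [233.4, 207.6], [264.8, 218.3], [286.2, 192.6]] [[512.0, -15.0], [624.0, -20.0], [628.0, 62.0], [516.0, 67.0]]
```

Lid and rim corners deviate from prediction by nearly the same amount, within 1 px of each other, so the lid is centred. Lowering it slowly.

Request:
apply_moves(
  series=[
    [[0,0,6],[0,0,0]],
    [[0,0,4],[0,0,0]],
    [[0,0,2],[0,0,0]],
    [[0,0,1],[0,0,0]],
    [[0,0,1],[0,0,0]],
    [[0,0,0],[0,0,0]],
    [[0,0,0],[0,0,0]],
    [[0,0,0],[0,0,0]],
  ],
)

```text
t: 14.75
tool_pos: [0.571, 0.0238, 0.2539]
orientation: [3.141, -0.068, 0.0]
force: [-0.1, -0.4, -1.9]
opening: 0.014
gripper_force: 30.0
```

Request:
apply_moves(
  series=[
    [[0,0,1],[0,0,0]],
    [[0,0,1],[0,0,0]],
    [[0,0,1],[0,0,0]],
    [[0,0,0],[0,0,0]],
    [[0,0,0],[0,0,0]],
    [[0,0,0],[0,0,0]],
  ],
)

```text
t: 15.25
tool_pos: [0.5709, 0.0237, 0.2507]
orientation: [3.141, -0.068, -0.0]
force: [-0.3, -0.1, -2.0]
opening: 0.0137
gripper_force: 30.0
```

Request:
apply_moves(
  series=[
    [[0,0,1],[0,0,0]],
    [[0,0,0.5],[0,0,0]],
    [[0,0,0.5],[0,0,0]],
    [[0,0,0],[0,0,0]],
    [[0,0,0],[0,0,0]],
    [[0,0,0],[0,0,0]],
  ],
)

```text
t: 15.75
tool_pos: [0.5709, 0.0238, 0.2487]
orientation: [-3.141, 0.068, 0.0]
force: [0.8, 0.1, -2.1]
opening: 0.0141
gripper_force: 30.0
```

Request:
apply_moves(
  series=[
    [[0,0,0.5],[0,0,0]],
    [[0,0,0.5],[0,0,0]],
    [[0,0,0.5],[0,0,0]],
    [[0,0,0],[0,0,0]],
    [[0,0,0],[0,0,0]],
    [[0,0,0],[0,0,0]],
  ],
)

```text
t: 16.25
tool_pos: [0.5709, 0.0238, 0.2472]
orientation: [-3.141, 0.068, 0.0]
force: [0.3, -0.1, -1.1]
opening: 0.0139
gripper_force: 30.0
```

Request:
apply_moves(
  series=[
    [[0,0,0.5],[0,0,0]],
    [[0,0,0],[0,0,0]],
    [[0,0,0],[0,0,0]],
    [[0,0,0],[0,0,0]],
  ],
)

```text
t: 16.58
tool_pos: [0.5709, 0.0238, 0.2468]
orientation: [-3.141, 0.068, -0.0]
force: [0.4, -0.5, -1.5]
opening: 0.0137
gripper_force: 30.0
```

Request:
apply_moves(
  series=[
    [[0,0,0.5],[0,0,0]],
    [[0,0,0],[0,0,0]],
    [[0,0,0],[0,0,0]],
    [[0,0,0],[0,0,0]],
  ],
)

```text
t: 16.92
tool_pos: [0.5709, 0.0238, 0.2468]
orientation: [3.141, -0.068, 0.0]
force: [-3.7, -0.6, 6.0]
opening: 0.0136
gripper_force: 30.0
```

Contact comes at TCP z = 0.2468 m, exactly the predicted seat height. Releasing and retreating.

Request:
apply_moves(
  series=[
    [[0,0,0],[0,0,0]],
    [[0,0,0],[0,0,0]],
    [[0,0,0],[0,0,0]],
    [[0,0,0],[0,0,0]],
    [[0,0,0],[0,0,0]],
  ],
  claw=0.45,
)

```text
t: 17.33
tool_pos: [0.5711, 0.0237, 0.2464]
orientation: [3.141, -0.068, 0.001]
force: [0.7, 0.3, 2.1]
opening: 0.0401
gripper_force: 1.2
```

Request:
apply_moves(
  series=[
    [[0,0,-8],[0,0,0]],
    [[0,0,-20],[0,0,0]],
    [[0,0,-40],[0,0,0]],
    [[0,0,-40],[0,0,0]],
    [[0,0,-20],[0,0,0]],
    [[-12,30,0],[0,0,0]],
    [[-12,30,0],[0,0,0]],
    [[-12,30,0],[0,0,0]],
    [[-12,30,0],[0,0,0]],
    [[-12,30,0],[0,0,0]],
    [[-12,30,0],[0,0,0]],
    [[-12,30,0],[0,0,0]],
  ],
)

```text
t: 18.33
tool_pos: [0.4769, -0.1835, 0.3747]
orientation: [3.141, -0.068, 0.0]
force: [-0.2, -0.9, 0.4]
opening: 0.0421
gripper_force: 0.0
```

Request:
apply_moves(
  series=[
    [[-6,30,0],[0,0,0]],
    [[-6,20,0],[0,0,0]],
    [[0,0,0],[0,0,0]],
    [[0,0,0],[0,0,0]],
    [[0,0,0],[0,0,0]],
  ],
)

```text
t: 18.75
tool_pos: [0.4638, -0.2314, 0.3744]
orientation: [-3.14, 0.068, -0.0]
force: [0.1, -0.1, -0.3]
opening: 0.0417
gripper_force: 0.0
```

```bash
python3 - <<'E'
from h import *
a,da=grab('top','5'); b,db=grab('scene','5')
print(robot.read_state()['t'])
c=np.hstack([cv2.resize(a[90:280,80:280],(400,380),interpolation=2),cv2.resize(b[150:310,210:380],(400,380),interpolation=2)]); cv2.imwrite('pics/c6.png',c)
for n,im,d in(('top',a,da),('scene',b,db)):
    H,S,V=cv2.split(cv2.cvtColor(im,cv2.COLOR_BGR2HSV)); P=cloud(n,d); x,y,z=np.moveaxis(P,2,0)
    m=(x>.46)&(x<.69)&(y>-.08)&(y<.13)&((H<8)|(H>172))&(S>120)&(z>.04)
    A=np.c_[P[m][:,:2]-P[m][:,:2].mean(0),np.ones(m.sum())]; print(n,rect(onz(n,biggest(m),.06)),'z, slopes',np.median(z[m]).round(4),np.linalg.lstsq(A,z[m],rcond=None)[0].round(4))
E
```

```text
18.85
top (array([569.8,  24.8]), array([ 81.6, 110.6]), np.float32(-2.43)) z, slopes 0.0601 [0.0007 0.0022 0.0602]
scene (array([571.8,  26.8]), array([ 82.7, 114.7]), np.float32(-1.61)) z, slopes 0.0604 [-0.0045 -0.0047  0.0602]
```

View pics/c6.png

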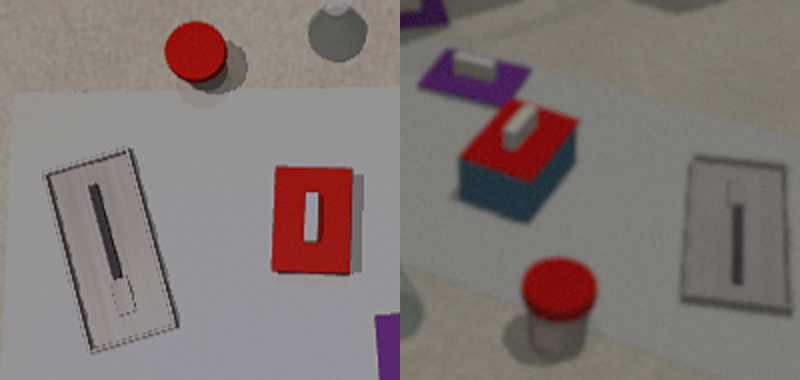

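The lid sits level on the box (crop (312,220)): plate top at 60 mm, slopes under 0.005, and centre within about 1.5 mm of the box's. The spatula is inside the tray (110,250), and the cup and flask in view are where they were. Handing in.

```bash
python3 -c "
from plant import robot; print(robot.close_job())"
```

```text
the job is handed in; nothing more can be done
None
```

I laid the spatula inside the tray and seated the red lid level on the box, and handed the job in at about 19 s of the 67 s allowed; no verdict came back.

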